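Seat a freshly coated glass build plate on a printer bed by its edges

TASK

The glass build plate on the printer bed has just been coated and lies out of place. First swing the bed's front retaining bar fully open, then slide the plate by its edges against the side fence and fully back under the two rear clips, and swing the bar across the plate's front edge until it snaps into its end detent. Nothing may touch the coated face, the plate stays flat on the bed, and the things lying around are left alone.

Things in the scene. Friction and masses are not known exactly. Their poses are not given: they have to be found in the camera images.
- bed: Printer bed on levelling springs, fixed; its top is 50 mm above the table. Origin on the table below the centre of the plate's seat; +x points to the rear clips, +y to the side fence. The bed ends at x = -50 and y = -68 mm: the seated plate overhangs it 10 mm in front and 12 mm on the right, and beside these two edges fingertips can go 20 mm below the bed top.
- plate_center (a point): Centre of the loose, faintly green glass plate, 120 mm (x) by 160 mm (y), 6 mm thick, 0.3 kg, flat on the bed (centre 53 mm above the table). Seated, its centre is over the bed's origin and its axes are the bed's. It starts 22 to 36 mm in front of its seat and 26 to 42 mm to the right, turned up to 0.06 rad, overhanging the bed.
- fence_mid (a point): Middle of the aluminium side fence's face (bed y = +80 mm, 74 mm long along x, 10 mm high), which takes the seated plate's left edge.
- clip_left (a point): Rear stop face of the left black clip, at the bed top (bed x = +60, y = +55 mm). Each clip is 36 mm wide; its lip, 8.5 mm above the bed, reaches 8 mm over the seated plate.
- clip_right (a point): Rear stop face of the right black clip, at the bed top (bed x = +60, y = -66 mm). It also has a corner wall at bed y = -82 mm with a small lead-in starting at x = +45 mm: the plate enters only when it is close to the fence.
- film: The pale matt coating on the plate's top, 92 x 132 mm, centred on the plate: it leaves a clear 14 mm glass rim all round. Nothing may touch it. Origin at its centre; axes as the plate's.
- retainer (a joint): Angle of the steel retaining bar on its vertical pivot: 0 = fully open at its stop (bar points to -x of the bed and 15 degrees out to +y), 1.833 = closed at its stop (bar along the plate's front edge, pointing to -y); closing is anticlockwise from above. Starts at 0.70 to 0.95. Stays where left (1.5 N at the post; 5 N past the plunger from 1.1 to 1.5); it snaps in over the last 0.1 rad.
- bar_pivot (a point): Pivot axis of the bar, at the height of the bed top (bed x = -69.5, y = +93 mm). The bar is 124 mm long, 16 mm wide, from 4 mm below to 12 mm above the bed top; its rear side has a lip 8 mm above the bed that reaches 7 mm over the seated plate's front rim. Closed, its rear face stands 1.5 mm off the seated plate.
- bar_post (a point): Middle of the round black thumb post near the end of the bar, 112 mm from the pivot: 14 mm across, upright, 40 mm tall, its foot 12 mm above the bed top, this point 34 mm above the bed top. It can be pinched from above or pushed.
- scraper: Bystander: scraper with a green handle, 190 mm long, lying to the left. Origin under its middle.
- stepped_slab_1: Bystander: two-level white printed slab, 112 x 53 x 11 mm, lying to the right. Origin under its middle.
- relief_tile: Bystander: white printed test tile with small relief shapes, 108 x 80 x 15 mm, lying in front to the right. Origin under its middle.

How it is judged (in metres and radians):
On the way, in this order (a step that is already met when the one before it is completed fails the run):
1. the retaining bar is swung fully open (value of joint retainer below 0.12 rad), for 0.2 s.
2. the plate is home against the fence and the rear stops, the bar not yet closed (x of plate_center in the frame of bed above -0.004 m and y of plate_center in the frame of bed above -0.003 m and angle between the x axis of film and the x axis of bed, either way round below 0.03 rad and value of joint retainer below 1.3 rad), for 0.2 s.
At the end, for the whole second after the job is handed in: The plate lies flat on the bed within 3 mm of its seat (against the fence and the rear stops, under the clips) and square to it within 0.03 rad, and the retaining bar is in its end detent (joint over 1.78) (x of plate_center in the frame of bed between -0.003 and 0.003 m and y of plate_center in the frame of bed between -0.003 and 0.003 m and z of plate_center in the frame of bed between 0.05 and 0.056 m and angle between the x axis of film and the x axis of bed, either way round below 0.03 rad and value of joint retainer above 1.78 rad); the robot touches nothing.
It fails at once if something touches the coated face (contact force between film and anything else above 0.2 N).
It fails at once if the plate is tipped or lifted off the bed (angle between plate_center's own z axis and vertical above 0.12 rad or z of plate_center in the frame of bed above 0.06 m).
It fails at once if a bystander is moved more than 15 mm (distance of any of scraper, stepped_slab_1, relief_tile from where it was at the start of the episode above 0.015 m).
It also fails if it takes over 70 s, if anything falls off the work surface, if the arm or the gripper's body presses on something with over 40 N, if the wrist force passes 120 N, or if a joint passes its speed limit or range.

ROBOT

A 6-joint arm with a two-finger parallel gripper is mounted at the origin on a cart in front of the work surface, level with it; the furniture and walls round the work are solid. World frame = base frame: x ahead of the robot, y to its left, z up, the work surface at z = 0. Lengths are in mm, angles in rad, forces in N, time in s.
With the tool pointing down it reaches from about 375 to 900 mm from the base axis. Payload 3.1 kg.
Tool frame: the origin (TCP) lies on the centre line of the jaws, within the pads' length; the fingertips stand 8 mm ahead of it and the grasp point (between the pads) lies 11 mm behind it; z points along the fingers, x is the direction in which the jaws open and shut, and the axes are right-handed (so a half turn about z gives the same grasp; the last joint's range is limited). The gripper opens to 87 mm and grips with 3 to 60 N. Pads are 19 mm wide; open, the fingers measure 117 mm over their backs; the gripper's body (75 mm by 190 mm) begins 51 mm behind the grasp point.
Start: joints at [-1.462, 0.527, 1.433, -0, 1.181, -0.178], TCP at [177.426, -599.264, 230.548] pointing down, gripper open.
Joint ranges: [-3.08, 3.08], [-0.75, 2.2], [0.22, 2.44], [-1.43, 4.57], [0, 2.65], [-2.85, 2.85]. Speed limits (rad/s): [2.79, 2.79, 3.14, 3.14, 3.14, 3.14].

INTERFACE

Orientations are given as a unit quaternion [x, y, z, w].
In Python, from bench import read_state, viewer, manip, spotter gives the robot as it stands.
- The arm moves only by the shell command python3 -m pendant 'ROWS' [FORCE]. ROWS is JSON, a list of rows, each a list of 3 entries, a list of its own where there are three numbers: the closure, from 0 (fully open) to 1 (shut), then the shift along the tool's x, y, z in m, then the turn, a rotation vector about the tool's x, y, z in degrees. A call has 1 to 5 rows; each row is the pose to reach, as a shift and turn from the pose commanded when the call began, along the tool's axes at that moment; what a row does not reach only later rows make up. A row lasts 1/8 s, in which the tool goes at most 62.5 mm and 10.7 degrees, less where a joint would pass 70% of its speed; a pose out of reach is approached as far as the arm can. A call with a gripper value outside its range is refused whole. The fingers move at their own pace and stop on an object; FORCE is the grip in N (left out, the last holds). Time passes only in rows, so rows that repeat a pose let the fingers close. It gives the time, the measured TCP pose, the force and the opening at its end, in the units of the state.
- read_state(): the state, without advancing time (a new reading comes with each control period).
- viewer.get_image(name): name is "scene" or "top" or "wrist"; returns a dict with "img" (420x560x3 uint8, red, green, blue), "fx", "fy", "cx", "cy" (pixels), "view" (4x4, takes a point from world to camera coordinates); the wrist camera has in their place "T_tool_cam" (4x4, takes a point from camera to tool coordinates, whose origin is the TCP and whose axes are the tool frame's). Camera axes: x right, y down, z forward; pixel columns grow to the right and rows downward; lengths in mm; the calibration is good to about 2 mm. A picture is of the moment at which its call begins: read the wrist's pose just before it. There is no depth.
- manip.sign_off(): hands the job in, once; it reports no verdict.
Trained networks look in a picture, given as the dict that the camera call returned (one of the last four; its "shot" number tells which), for a name from the list of things; names that differ only in an ending like _2 or _b are one class to them, and where a whole thing is asked for, a point or a joint stands for the part that bears it (a point fixed in the world has none). Each returns a list of dicts, best first, with "score" (0 to 1); they miss things now and then, are a little off and sometimes report something else, mostly with a low value. They report only what shows in the picture. A call takes as long as a camera call.
- spotter.look_for(picture, label): "position" ([x, y, z] in mm, in world coordinates, good to about 4 mm: the middle of the surface that is visible of it).
The state is a dict: "clock": time; "qpos": joint angles; "joint_velocities": joint speeds; "tau": joint torques, N m; "tcp_pos": TCP position; "tcp_rot": TCP orientation; "contact_force": force on the tool from outside, world axes, zero at the start; "wrist_torque": the same for the moment, N m; "width": opening from 0.0 (shut) to 1.0 (fully open).
Only numpy, scipy, OpenCV 4.12 (cv2) and the standard library are available. Lean on these libraries where they do the work, as an engineer would, in place of code of your own. Each camera call takes 0.05 s, during which the arm holds its last target.

## Working session

There is one attempt and no reset: what is moved stays moved. The work goes in short steps, Python scripts to look and compute and a shell command to move; the robot and the scene stay as the last step left them, time stands still between calls to the robot, and variables do not carry over. Pictures are saved under pics/ and viewed, and the job is handed in when it is done.

```bash
mkdir -p pics; ls; python3 - <<'E'
from bench import read_state, viewer, manip, spotter
import cv2
print(read_state())
for n in ("scene","top"):
    d=viewer.get_image(n); cv2.imwrite(f"pics/{n}0.png",d["img"][:,:,::-1])
    print(n,d["fx"],d["cx"],d["cy"],d["view"])
    if n=="top":
        for l in ("bed","plate_center","film","fence_mid","clip_left","clip_right","bar_pivot","bar_post","retainer","scraper","stepped_slab_1","relief_tile"):
            try: print(l,[( [round(float(v),1) for v in r["position"]],round(r["score"],2)) for r in spotter.look_for(d,l)][:3])
            except Exception as e: print(l,e)
E
```

```text
pics
{'clock': 0.0, 'qpos': array([-1.46152267e+00,  5.28428295e-01,  1.43394577e+00, -9.81833259e-06,
        1.18137271e+00, -1.78514125e-01]), 'joint_velocities': array([ 0.00054871,  0.00128833,  0.00135894, -0.00061151, -0.0009901 ,
       -0.00065598]), 'tau': array([-3.38836116e-04, -4.40041780e+01, -1.76589721e+01,  6.32948452e-02,
        5.81247511e-02, -1.76362405e-04]), 'tcp_pos': array([ 177.33080726, -598.55159456,  229.5810562 ]), 'tcp_rot': array([ 8.01197159e-01, -5.98399492e-01, -7.38097910e-04, -7.84404562e-04]), 'contact_force': array([-0.33827603, -1.11326932,  0.50302113]), 'wrist_torque': array([ 0.00993796, -0.04529442,  0.01521395]), 'width': 0.9999836622162226}
scene 537.4993755670322 278.7235629468751 210.6400189139215 [[ 6.73550026e-01  7.39061208e-01 -1.09038022e-02 -3.87986089e+02]
 [ 6.55089461e-01 -6.03723962e-01 -4.54285346e-01 -3.75564416e+02]
 [-3.42327564e-01  2.98840941e-01 -8.90789499e-01  2.03726741e+03]
 [ 0.00000000e+00  0.00000000e+00  0.00000000e+00  1.00000000e+00]]
top 412.56039205080197 279.4636082081826 205.34993739814033 [[-2.76421218e-02 -9.99563320e-01  1.04443004e-02 -5.59549004e+00]
 [-9.89537358e-01  2.58817876e-02 -1.41936428e-01  5.77602182e+02]
 [ 1.41604130e-01 -1.42584494e-02 -9.89820674e-01  1.04560556e+03]
 [ 0.00000000e+00  0.00000000e+00  0.00000000e+00  1.00000000e+00]]
bed [([635.8, 124.5, 51.1], 0.95)]
plate_center [([605.2, 38.9, 59.0], 0.65)]
film []
fence_mid [([637.0, 128.5, 54.3], 0.87)]
clip_left [([636.2, 123.5, 49.2], 0.83)]
clip_right [([606.6, 37.3, 56.9], 0.69), ([636.4, 125.6, 46.6], 0.64)]
bar_pivot [([635.0, 126.6, 51.4], 0.56)]
bar_post [([512.3, 111.2, 66.0], 0.61)]
retainer [([511.9, 108.2, 64.9], 0.67)]
scraper [([603.7, 37.9, 60.7], 0.7), ([540.9, 369.8, 13.3], 0.58)]
stepped_slab_1 [([540.6, -430.1, 12.3], 0.96), ([507.3, 109.3, 62.0], 0.32)]
relief_tile [([446.8, -219.8, 0.4], 0.94), ([509.6, 115.3, 65.6], 0.27)]
```

View pics/top0.png

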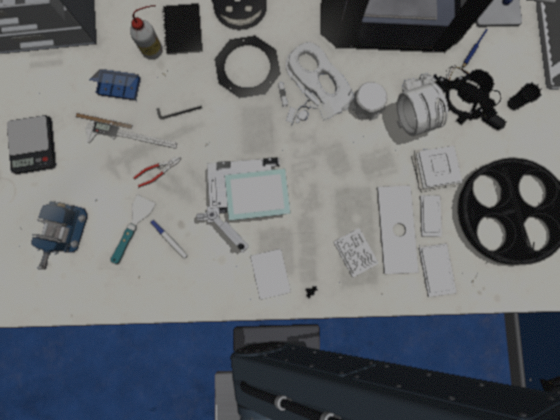

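View pics/scene0.png

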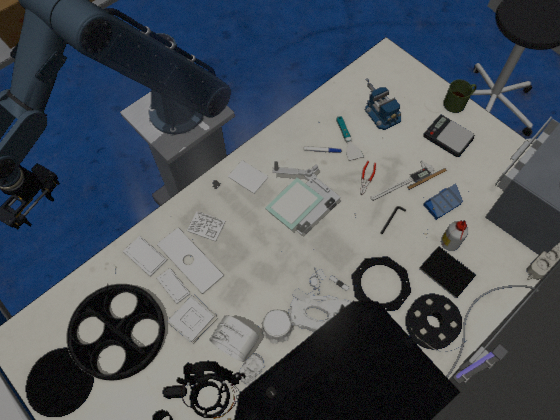

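```bash
python3 - <<'E'
import cv2
a=cv2.imread("pics/top0.png"); cv2.imwrite("pics/topc.png",cv2.resize(a[110:270,150:350],(800,640),interpolation=cv2.INTER_CUBIC)[:600])
a=cv2.imread("pics/scene0.png"); cv2.imwrite("pics/scenec.png",cv2.resize(a[100:250,200:400],(800,600),interpolation=cv2.INTER_CUBIC))
E
```

```text
(no output)
```

View pics/topc.png

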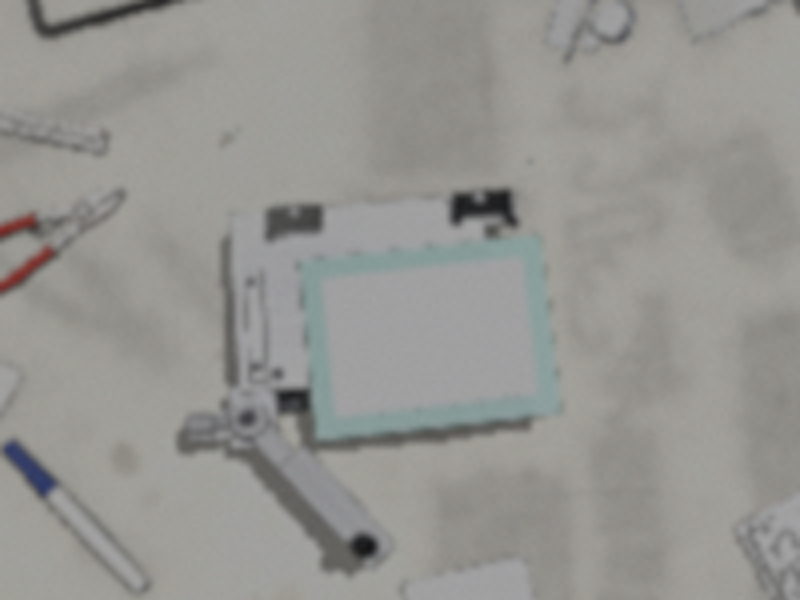

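View pics/scenec.png

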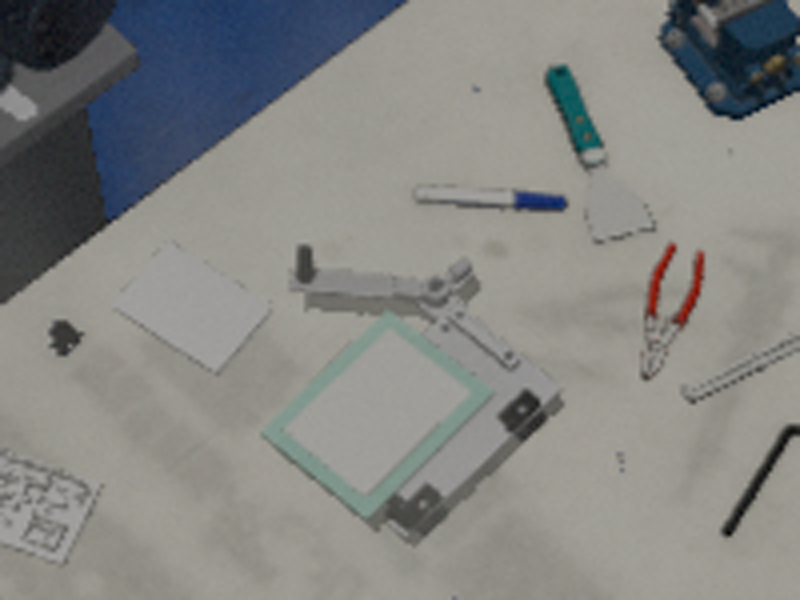

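```bash
cat > h.py <<'E'
import numpy as np, cv2
from scipy.spatial.transform import Rotation as R
from bench import read_state, viewer, manip, spotter
def ray(d,uv,z,T=None):
    # T: camera->world 4x4
    if T is None: T=np.linalg.inv(np.array(d["view"]))
    p=np.array([(uv[0]-d["cx"])/d["fx"],(uv[1]-d["cy"])/d["fy"],1])
    w=T[:3,:3]@p; o=T[:3,3]
    return o+w*(z-o[2])/w[2]
def tool():
    s=read_state(); T=np.eye(4); T[:3,:3]=R.from_quat(s["tcp_rot"]).as_matrix(); T[:3,3]=s["tcp_pos"]; return T
def wrist():
    Tt=tool(); d=viewer.get_image("wrist"); return d,Tt@np.array(d["T_tool_cam"])
def proj(d,P,T=None):
    V=np.array(d["view"]) if T is None else np.linalg.inv(T)
    P=np.atleast_2d(P); c=P@V[:3,:3].T+V[:3,3]
    return np.stack([c[:,0]/c[:,2]*d["fx"]+d["cx"],c[:,1]/c[:,2]*d["fy"]+d["cy"]],1)
def delta(p,yaw_x=None):
    "shift in tool axes to reach world TCP p (and rotvec deg about tool) with tool down, tool x at world yaw"
    T=tool(); s=T[:3,:3].T@(np.array(p)-T[:3,3]); out=[np.round(s/1000,4)]
    if yaw_x is not None:
        c,q=np.cos(yaw_x),np.sin(yaw_x)
        D=np.array([[c,q,0],[q,-c,0],[0,0,-1]])  # columns x,y,z
        out.append(np.round(R.from_matrix(T[:3,:3].T@D).as_rotvec(degrees=True),2))
    return out
E
python3 - <<'E'
from h import *
d=viewer.get_image("top")
f=lambda u,v,z:print(u,v,z,ray(d,(150+u/4,110+v/4),z).round(1))
print("pivot");f(247,415,64);print("post top");f(364,546,102)
print("plate corners BL,FL,FR,BR")
for u,v in((303,262),(318,440),(560,412),(543,238)):f(u,v,56)
print("bed back-left, clips");f(230,212,50);f(294,208,60);f(482,193,60)
d=viewer.get_image("wrist");print(d["T_tool_cam"],d["fx"],d["cx"],d["cy"])
T=tool();print(T)
E
```

```text
pivot
247 415 64 [556.8 153.5  64. ]
post top
364 546 102 [469.3  76.7 102. ]
plate corners BL,FL,FR,BR
303 262 56 [657.8 117.7  56. ]
318 440 56 [540.3 109.1  56. ]
560 412 56 [554.4 -47.7  56. ]
543 238 56 [670.  -40.1  56. ]
bed back-left, clips
230 212 50 [694.2 166.3  50. ]
294 208 60 [693.3 122.8  60. ]
482 193 60 [ 7.003e+02 -7.000e-01  6.000e+01]
[[ 9.99997993e-01  7.47348982e-04 -1.85906694e-03  7.48829790e-01]
 [-1.43805575e-04  9.52212007e-01  3.05437839e-01 -8.42448265e+01]
 [ 1.99849452e-03 -3.05436958e-01  9.52210203e-01 -1.55116766e+02]
 [ 0.00000000e+00  0.00000000e+00  0.00000000e+00  1.00000000e+00]] 292.72268282627385 279.0610937376252 204.68033290902397
[[ 2.83806902e-01 -9.58881454e-01 -1.78651611e-05  1.77405193e+02]
 [-9.58881453e-01 -2.83806900e-01 -4.89808113e-05 -5.99283265e+02]
 [ 4.18965356e-05  3.10316640e-05 -9.99999999e-01  2.30591815e+02]
 [ 0.00000000e+00  0.00000000e+00  0.00000000e+00  1.00000000e+00]]
```

```bash
python3 - <<'E'
from h import *
for p in ((360,-400,220),(500,-200,210),(540,70,200)): print(delta(p,np.radians(-49)))
E
```

```text
[array([-0.1393, -0.2316,  0.0106]), array([  0.  ,  -0.  , -24.51])]
[array([-0.2913, -0.4227,  0.0206]), array([  0.  ,  -0.  , -24.51])]
[array([-0.5389, -0.5376,  0.0306]), array([  0.  ,  -0.  , -24.51])]
```

```bash
python3 -m pendant '[[0,[-0.03,-0.05,0.005],[0,0,-5]],[0,[-0.06,-0.1,0.005],[0,0,-10]],[0,[-0.09,-0.15,0.01],[0,0,-15]],[0,[-0.12,-0.2,0.01],[0,0,-20]],[0,[-0.15,-0.24,0.01],[0,0,-24.5]]]'; python3 - <<'E'
from h import *
for p in ((500,-200,210),(540,70,200)): print(delta(p,np.radians(-49)))
E
```

```text
clock: 1.42
tcp_pos: [366.4, -385.8, 220.7]
tcp_rot: [0.911, -0.413, 0.0, 0.0]
contact_force: [0.4, -0.6, -0.2]
width: 0.999
[array([-0.0519, -0.2229,  0.0107]), array([-0.01, -0.04,  0.17])]
[array([-0.2288, -0.4308,  0.0206]), array([-0.01, -0.04,  0.17])]
```

```bash
python3 -m pendant '[[0,[-0.015,-0.06,0.003],[0,0,0]],[0,[-0.03,-0.12,0.005],[0,0,0]],[0,[-0.052,-0.18,0.01],[0,0,0]],[0,[-0.08,-0.23,0.012],[0,0,0]],[0,[-0.115,-0.28,0.015],[0,0,0]]]';  python3 -m pendant '[[0,[-0.03,-0.04,0.003],[0,0,0]],[0,[-0.06,-0.08,0.005],[0,0,0]],[0,[-0.09,-0.12,0.005],[0,0,0]],[0,[-0.114,-0.15,0.005],[0,0,0]],[0,[-0.114,-0.15,0.005],[0,0,0]]]'; python3 - <<'E'
from h import *
d,T=wrist(); cv2.imwrite("pics/w1.png",cv2.resize(d["img"][:,:,::-1],(800,600),interpolation=cv2.INTER_CUBIC))
np.save("w1T.npy",T); np.save("w1i.npy",d["img"])
print(tool()[:3,3],d["fx"],d["fy"],d["cx"],d["cy"])
E
```

```text
clock: 2.05
tcp_pos: [502.2, -115.4, 205.8]
tcp_rot: [0.91, -0.415, 0.001, -0.0]
contact_force: [0.4, 0.2, -0.4]
width: 1.0
clock: 2.68
tcp_pos: [539.5, 70.1, 200.7]
tcp_rot: [0.911, -0.413, 0.0, -0.0]
contact_force: [0.4, 0.2, -0.2]
width: 1.003
[539.36646453  68.59454665 200.59064973] 292.72268282627385 292.72268282627385 279.0610937376252 204.68033290902397
```

View pics/w1.png

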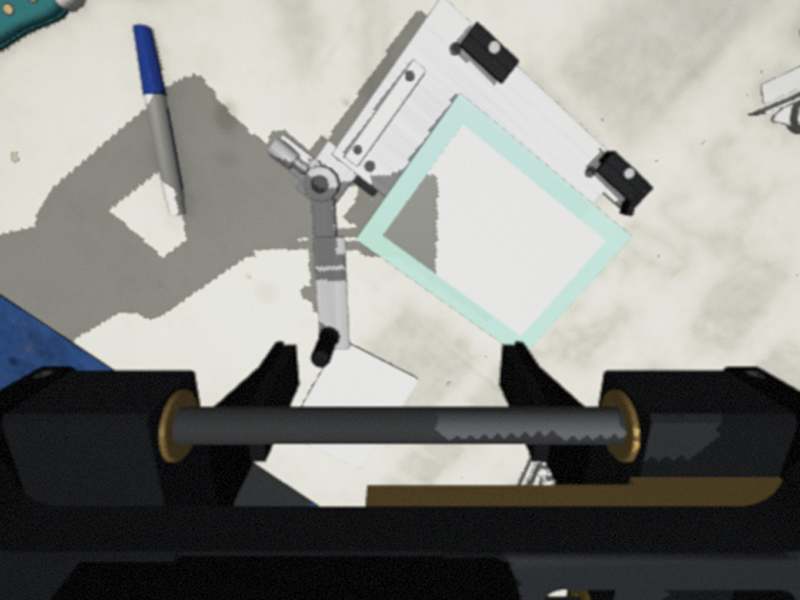

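```bash
python3 - <<'E'
from h import *
T=np.load("w1T.npy"); d=viewer.get_image("wrist")
f=lambda n,u,v,z:print(n,ray(d,(u/1.42857,v/1.42857),z,T)[:2].round(1))
f("pivot",321,182,64);f("posttop",320,354,102);f("postfoot",332,333,62)
P=[ray(d,(u/1.42857,v/1.42857),56,T)[:2] for u,v in((459,94),(357,237),(525,350),(631,237))]
P=np.array(P);print(P.round(1),P.mean(0))
print([np.linalg.norm(P[i]-P[(i+1)%4]).round(1) for i in range(4)])
for a,b in ((0,1),(3,2)): v=P[a]-P[b];print(np.arctan2(v[1],v[0]))
for a,b in ((0,3),(1,2)): v=P[a]-P[b];print(np.arctan2(-v[0],v[1]))
f("bedRL",437,0,50)
f("clipL rearcorner L",484,22,60);f("clipL R",518,53,60);f("clipR ",618,150,60);f("clipR",652,187,60)
f("fence inner rear",424,68,60);f("fence inner front",358,166,60)
f("bed rear edge",585,132,50)
E
```

```text
pivot [556.9 155. ]
posttop [474.6  82.9]
postfoot [474.3  80.2]
[[659.  122.3]
 [542.4 112.5]
 [560.5 -43.9]
 [672.8 -36.1]] [608.69244774  38.70140188]
[np.float64(117.0), np.float64(157.4), np.float64(112.6), np.float64(159.0)]
0.08375697035297394
0.06891923942995073
0.08674959670916861
0.115044840675869
bedRL [689.9 169.9]
clipL rearcorner L [697.6 138.7]
clipL R [699.7 110.7]
clipR  [703.7  18.7]
clipR [703.5 -17.6]
fence inner rear [654.5 149.4]
fence inner front [581.1 143. ]
bed rear edge [699.8  41.1]
```

```bash
cat > ov.py <<'E'
from h import *
import sys
def bedpts(o,yaw,P):
    P=np.array(P,float);c,s=np.cos(yaw),np.sin(yaw)
    return np.stack([o[0]+c*P[:,0]-s*P[:,1],o[1]+s*P[:,0]+c*P[:,1],P[:,2]],1)
def rect(x0,x1,y0,y1,z): return [[x0,y0,z],[x1,y0,z],[x1,y1,z],[x0,y1,z],[x0,y0,z]]
def overlay(img,d,T,o,yaw,plate=None,crop=(180,0,460,210),k=None,fn="pics/ov.png"):
    k=k or 800/(crop[2]-crop[0]);
    im=cv2.resize(img[crop[1]:crop[3],crop[0]:crop[2],::-1],None,fx=k,fy=k,interpolation=cv2.INTER_CUBIC)
    def line(P,col):
        q=(proj(d,P,T)-[crop[0]-.5*0,crop[1]])*k
        cv2.polylines(im,[q.round().astype(np.int32)],False,col,1)
    B=lambda P:bedpts(o,yaw,P)
    line(B([[-50,-68,50],[-50,80,50]]),(0,0,255)); line(B([[-50,-68,50],[60,-68,50]]),(0,0,255))
    line(B([[-47,80,60],[27,80,60]]),(255,0,0))
    for y in (55,-66):
        line(B([[60,y-18,50],[60,y+18,50]]),(0,200,0)); line(B(rect(52,60,y-18,y+18,60)),(255,0,255))
    a=np.linspace(0,6.3,30); line(B(np.stack([-69.5+8*np.cos(a),93+8*np.sin(a),62+0*a],1)),(0,128,255))
    if plate is not None:
        line(bedpts(plate[:2],plate[2],rect(-60,60,-80,80,56)),(0,0,255))
        line(bedpts(plate[:2],plate[2],rect(-46,46,-66,66,56)),(255,0,0))
    cv2.imwrite(fn,im[:600])
E
python3 - <<'E'
from ov import *
T=np.load("w1T.npy"); d=viewer.get_image("wrist")
overlay(np.load("w1i.npy"),d,T,(633.2,67.5),.075,(608.7,38.7,.088))
E
```

```text
(no output)
```

View pics/ov.png

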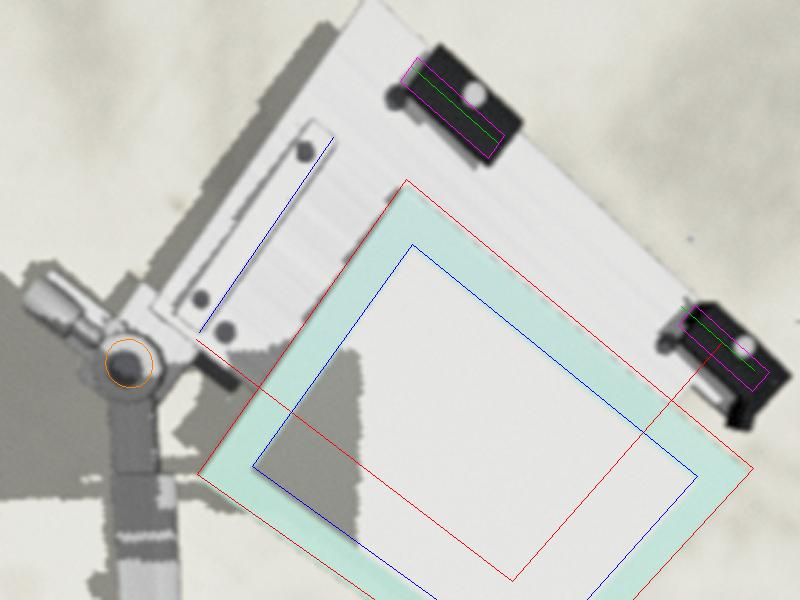

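```bash
python3 - <<'E'
from h import *
for p in ((474.5,81.5,140),(474.5,81.5,82)): print(delta(p,np.radians(-48.1)))
E
```

```text
[array([-0.0534,  0.0394,  0.0605]), array([ 0.02, -0.01, -0.92])]
[array([-0.0535,  0.0393,  0.1185]), array([ 0.02, -0.01, -0.92])]
```

```bash
python3 -m pendant '[[0,[-0.03,0.02,0.02],[0,0,-1]],[0,[-0.0535,0.0393,0.06],[0,0,-1]],[0.3,[-0.0535,0.0393,0.1],[0,0,-1]],[0.5,[-0.0535,0.0393,0.118],[0,0,-1]],[0.9,[-0.0535,0.0393,0.118],[0,0,-1]]]' 15;python3 -m pendant '[[0.95,[0,0,0],[0,0,0]],[0.95,[0,0,0],[0,0,0]],[0.95,[0,0,0],[0,0,0]]]' 15; python3 - <<'E'
from h import *
d,T=wrist(); cv2.imwrite("pics/w2.png",cv2.resize(d["img"][:,:,::-1],(800,600),interpolation=cv2.INTER_CUBIC))
E
```

```text
clock: 3.45
tcp_pos: [473.8, 81.0, 81.5]
tcp_rot: [0.913, -0.408, -0.001, 0.001]
contact_force: [-0.2, 0.8, -0.1]
width: 0.743
clock: 3.82
tcp_pos: [475.1, 82.1, 83.3]
tcp_rot: [0.913, -0.407, 0.001, -0.0]
contact_force: [0.4, -0.1, 0.2]
width: 0.399
```

View pics/w2.png

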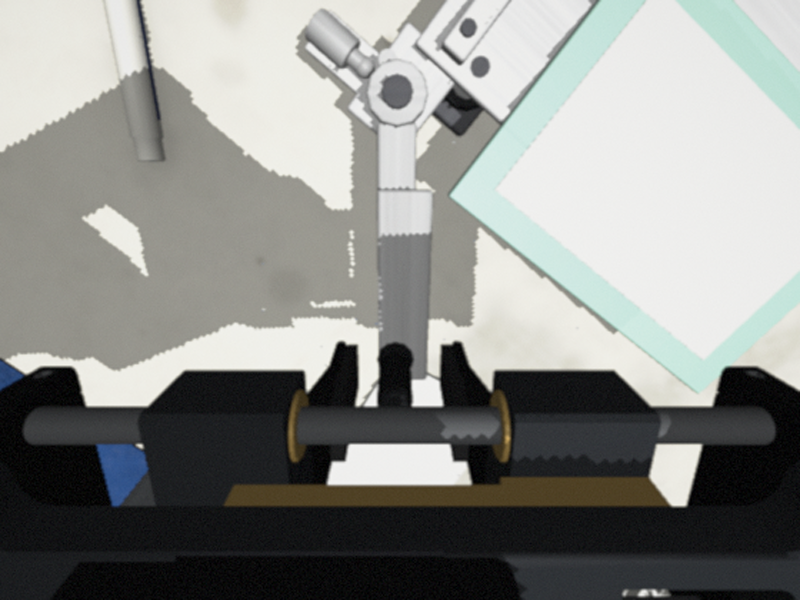

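The post (395, 375) sits between the fingertips (347 and 455), and the pivot cap is at (397, 90). I'll close the grip and work out the arc.

```bash
python3 -m pendant '[[0.95,[0,0,0],[0,0,0]],[0.95,[0,0,0],[0,0,0]],[0.95,[0,0,0],[0,0,0]]]' 15; cat > arc.py <<'E'
from h import *
def arc(piv,dq,n,z=None,off=(0,0)):
    "rows rotating about pivot by dq deg (world ccw +) in n equal steps"
    T=tool(); r=T[:3,3]-np.array([piv[0],piv[1],T[2,3]])
    print("radius",np.linalg.norm(r),"ang",np.degrees(np.arctan2(r[1],r[0])), "toolx yaw",np.degrees(np.arctan2(T[1,0],T[0,0])))
    for i in range(1,n+1):
        a=dq*i/n; w=R.from_euler('z',a,degrees=True).apply(r)-r
        print((T[:3,:3].T@w/1000).round(4), round(-a,2))
E
python3 - <<'E'
from arc import *
d,T=wrist(); print("pivot",ray(d,(397/1.42857,90/1.42857),64,T))
arc((556.9,155),-50,5)
E
```

```text
clock: 4.25
tcp_pos: [474.5, 82.3, 82.7]
tcp_rot: [0.914, -0.407, -0.0, -0.0]
contact_force: [0.5, 0.4, 1.7]
width: 0.155
pivot [555.01570875 155.33356395  64.        ]
radius 109.87774884286186 ang -138.60598421434753 toolx yaw -48.008580427435724
[-0.0191 -0.0019  0.    ] 10.0
[-0.0375 -0.007   0.    ] 20.0
[-0.0548 -0.0153  0.    ] 30.0
[-0.0704 -0.0264  0.    ] 40.0
[-0.0838 -0.0401  0.    ] 50.0
```

```bash
python3 -m pendant '[[0.95,[-0.0191,-0.0019,0],[0,0,10]],[0.95,[-0.0375,-0.007,0],[0,0,20]],[0.95,[-0.0548,-0.0153,0],[0,0,30]],[0.95,[-0.0704,-0.0264,0],[0,0,40]],[0.95,[-0.0838,-0.0401,0],[0,0,50]]]' 15;  python3 - <<'E'
from arc import *
s=read_state();print(s["contact_force"],s["width"])
arc((556.2,155),-6,2)
E
```

```text
clock: 4.92
tcp_pos: [447.6, 171.4, 82.6]
tcp_rot: [-0.654, 0.757, 0.0, -0.001]
contact_force: [0.4, -3.0, 2.6]
width: 0.156
[ 0.42486705 -2.95771726  2.58663533] 0.15573531784735997
radius 109.84971869474704 ang 171.41056872097175 toolx yaw -98.32085986059046
[-0.0057 -0.0002 -0.    ] 3.0
[-0.0115 -0.0007 -0.    ] 6.0
```

```bash
python3 -m pendant '[[0.95,[-0.0057,-0.0002,0],[0,0,3]],[0.95,[-0.009,-0.0005,0],[0,0,4]],[0.95,[-0.009,-0.0005,0],[0,0,4]],[0.95,[-0.009,-0.0005,0],[0,0,4]]]' 15;  python3 - <<'E'
from arc import *
arc((556.2,155),-2,1)
d,T=wrist(); cv2.imwrite("pics/w3.png",cv2.resize(d["img"][:,:,::-1],(800,600),interpolation=cv2.INTER_CUBIC))
E
```

```text
clock: 5.42
tcp_pos: [448.8, 178.0, 82.6]
tcp_rot: [-0.63, 0.776, -0.0, -0.002]
contact_force: [-2.3, -9.5, 4.1]
width: 0.154
radius 109.87692706617723 ang 167.92814776809868 toolx yaw -101.85797983021088
[-0.0038 -0.0001 -0.    ] 2.0
```

View pics/w3.png

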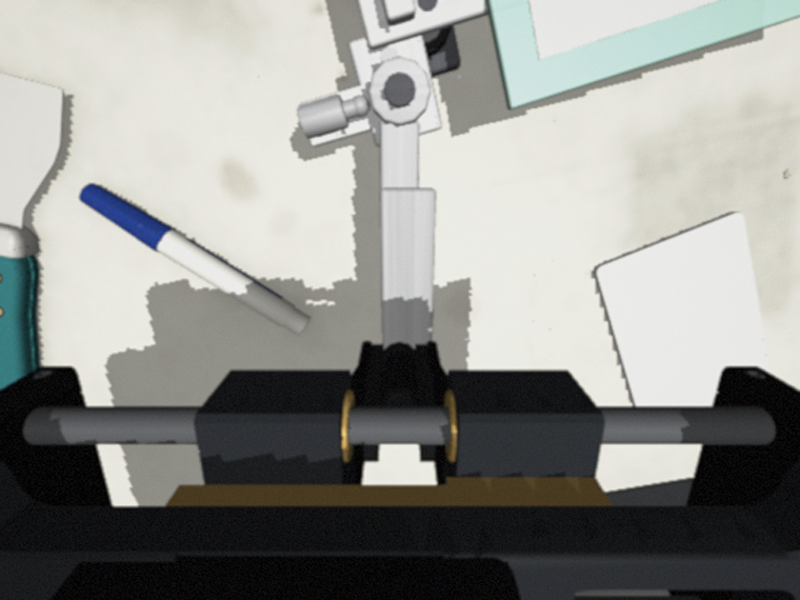

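```bash
python3 -m pendant '[[0.7,[0,0,0],[0,0,0]],[0.5,[0,0,0],[0,0,0]],[0.35,[0,0,0],[0,0,0]],[0.35,[0,0,-0.06],[0,0,0]],[0.35,[0,0,-0.11],[0,0,0]]]' 15;  python3 - <<'E'
from arc import *
for p in ((530,50,190),(616,-75,190)): print(delta(p,np.radians(4.6)))
print(read_state()["width"])
E
```

```text
clock: 6.1
tcp_pos: [450.1, 180.4, 193.2]
tcp_rot: [-0.629, 0.777, 0.0, -0.001]
contact_force: [0.2, -0.6, -0.4]
width: 0.608
[array([ 0.1109, -0.1053,  0.0031]), array([ 8.000e-02,  7.000e-02, -1.066e+02])]
[array([ 0.2153, -0.2154,  0.0029]), array([ 8.000e-02,  7.000e-02, -1.066e+02])]
0.6077649833498613
```

```bash
python3 -m pendant '[[0.35,[0.02,-0.02,0],[0,0,-10.6]],[0.35,[0.045,-0.045,0],[0,0,-21.2]],[0.35,[0.07,-0.07,0],[0,0,-31.8]],[0.35,[0.095,-0.095,0],[0,0,-42.4]],[0.35,[0.12,-0.12,0],[0,0,-53]]]'; python3 - <<'E'
from arc import *
for p in ((616,-75,190),): print(delta(p,np.radians(4.6)))
E
```

```text
clock: 6.72
tcp_pos: [543.1, 37.1, 192.5]
tcp_rot: [0.911, -0.412, 0.0, -0.0]
contact_force: [-0.2, 0.1, 0.2]
width: 0.651
[array([0.1323, 0.0194, 0.0024]), array([-2.000e-02, -0.000e+00, -5.324e+01])]
```

```bash
python3 -m pendant '[[0.35,[0.027,0.004,0],[0,0,-10.6]],[0.35,[0.053,0.008,0],[0,0,-21.2]],[0.35,[0.08,0.012,0],[0,0,-31.8]],[0.35,[0.106,0.016,0],[0,0,-42.4]],[0.35,[0.1323,0.0194,0],[0,0,-53]]]'; python3 -m pendant '[[0.35,[0,0,0],[0,0,0]]]'; python3 - <<'E'
from arc import *
for p in ((616,-75,50),): print(delta(p,np.radians(4.6)))
d,T=wrist(); cv2.imwrite("pics/w4.png",cv2.resize(d["img"][:,:,::-1],(800,600),interpolation=cv2.INTER_CUBIC))
np.save("w4T.npy",T); np.save("w4i.npy",d["img"])
from ov import *
overlay(d["img"],d,T,(633.2,67.5),.075,(608.7,38.7,.086),crop=(0,0,560,420))
E
```

```text
clock: 7.35
tcp_pos: [615.0, -75.2, 192.2]
tcp_rot: [0.999, 0.038, -0.0, -0.0]
contact_force: [-0.2, -0.5, 0.2]
width: 0.648
clock: 7.48
tcp_pos: [615.6, -76.1, 192.2]
tcp_rot: [0.999, 0.033, 0.001, 0.0]
contact_force: [-0.2, -0.2, -0.9]
width: 0.653
[array([ 0.0003, -0.0011,  0.1422]), array([ 0.02, -0.06, -0.82])]
```

View pics/ov.png

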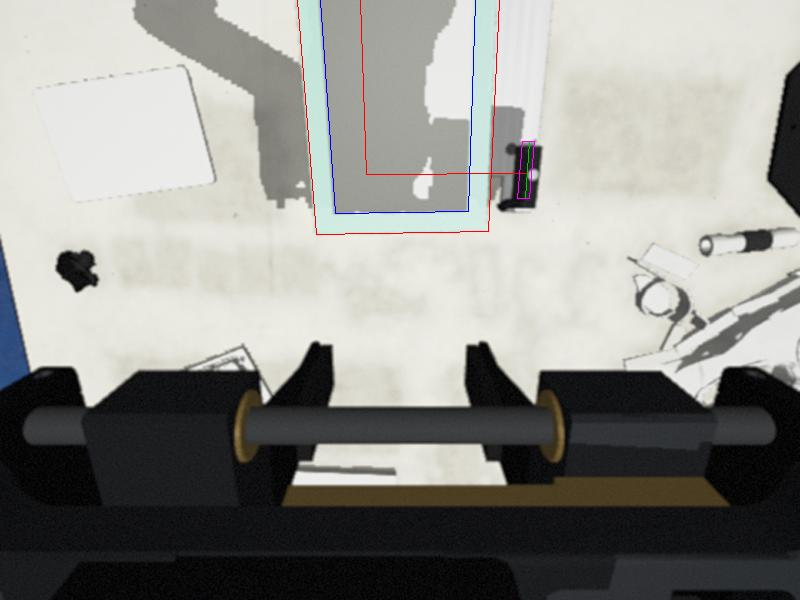

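```bash
python3 -m pendant '[[0.35,[0,0,0.05],[0,0,0]],[0.35,[0,0,0.1],[0,0,-0.5]],[0.35,[0,0,0.142],[0,0,-0.5]],[0.35,[0,-0.01,0.142],[0,0,-0.5]],[0.35,[0,-0.02,0.142],[0,0,-0.5]]]'; python3 - <<'E'
from arc import *
d,T=wrist(); cv2.imwrite("pics/w5.png",cv2.resize(d["img"][:,:,::-1],(800,600),interpolation=cv2.INTER_CUBIC))
TT=tool();print(TT[:3,3],np.arctan2(TT[1,0],TT[0,0]))
E
```

```text
clock: 8.15
tcp_pos: [613.6, -53.5, 51.8]
tcp_rot: [0.999, 0.039, 0.001, 0.0]
contact_force: [-0.8, 0.8, 0.1]
width: 0.648
[613.85543323 -52.37364469  52.48023546] 0.07920409324197547
```

View pics/w5.png

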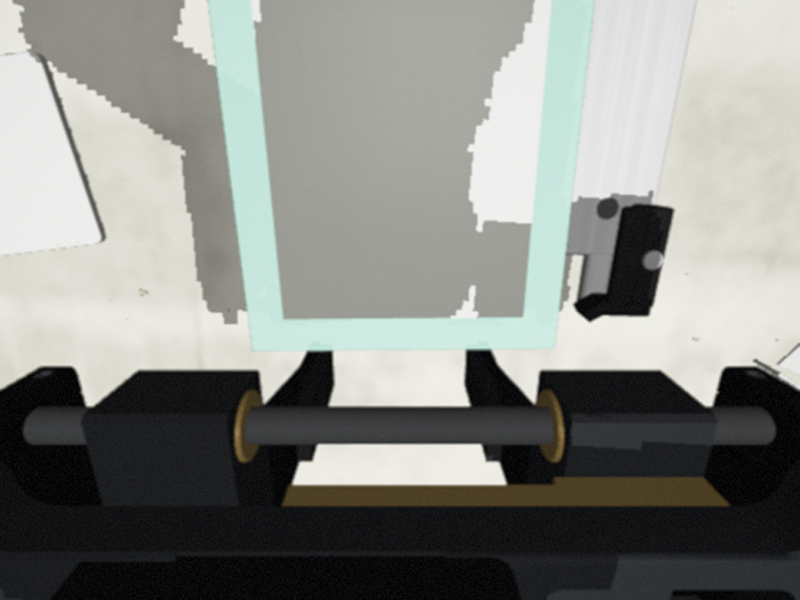

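```bash
python3 -m pendant '[[0.35,[0,-0.005,0],[0,0,0]],[0.35,[0,-0.010,0],[0,0,0]],[0.35,[0,-0.015,0],[0,0,0]],[0.35,[0,-0.02,0],[0,0,0]],[0.35,[0,-0.024,0],[0,0,0]]]'; python3 - <<'E'
from arc import *
d,T=wrist(); cv2.imwrite("pics/w6.png",cv2.resize(d["img"][:,:,::-1],(800,600),interpolation=cv2.INTER_CUBIC))
TT=tool();print(TT[:3,3],np.arctan2(TT[1,0],TT[0,0]))
E
```

```text
clock: 8.82
tcp_pos: [611.5, -30.8, 50.6]
tcp_rot: [0.999, 0.039, 0.0, 0.0]
contact_force: [-0.4, -3.9, 1.7]
width: 0.647
[611.26108671 -30.17188785  50.53665508] 0.07832641185297351
```

View pics/w6.png

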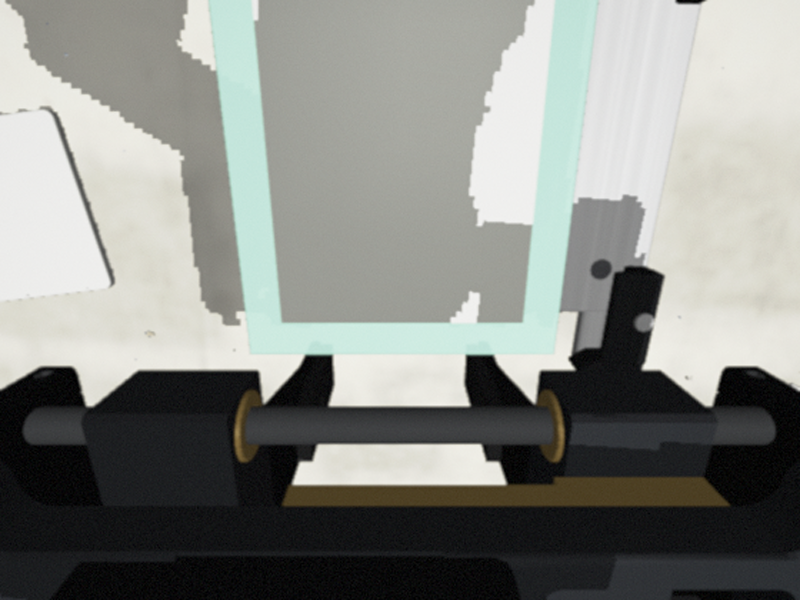

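```bash
python3 -m pendant '[[0.35,[0,-0.002,0],[0,0,0]],[0.35,[0,-0.004,0],[0,0,0]],[0.35,[0,-0.004,0],[0,0,0]]]';python3 -m pendant '[[0.35,[0,-0.002,0],[0,0,0]],[0.35,[0,-0.002,0],[0,0,0]],[0.35,[0,-0.002,0],[0,0,0]]]'; python3 - <<'E'
from arc import *
d,T=wrist(); cv2.imwrite("pics/w7.png",cv2.resize(d["img"][:,:,::-1],(800,600),interpolation=cv2.INTER_CUBIC))
TT=tool();print(TT[:3,3],np.arctan2(TT[1,0],TT[0,0]))
E
```

```text
clock: 9.25
tcp_pos: [610.9, -26.9, 50.5]
tcp_rot: [0.999, 0.039, -0.0, -0.0]
contact_force: [-0.4, -2.8, 1.3]
width: 0.649
clock: 9.62
tcp_pos: [610.9, -26.6, 50.5]
tcp_rot: [0.999, 0.039, -0.0, 0.001]
contact_force: [-0.6, -8.1, 1.3]
width: 0.652
[610.86165301 -26.6288278   50.487506  ] 0.07875960142339494
```

View pics/w7.png

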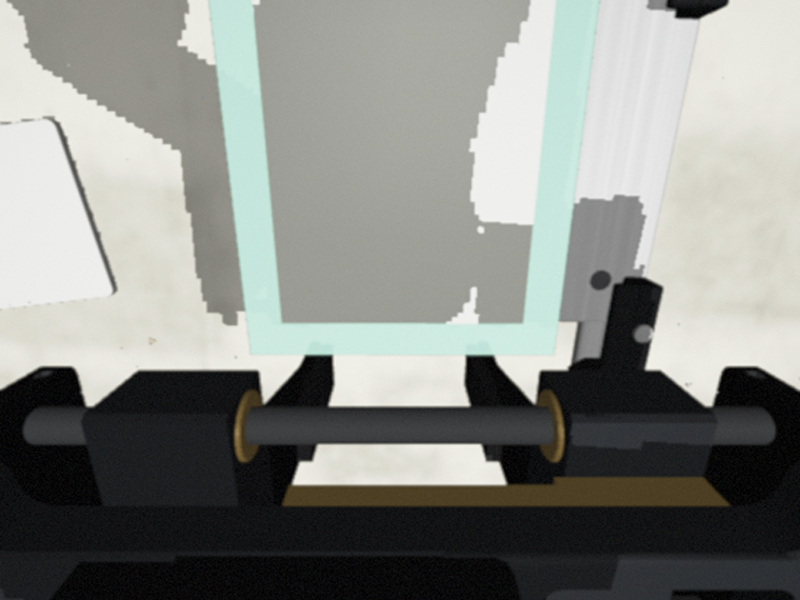

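```bash
python3 -m pendant '[[0.35,[0,-0.002,0],[0,0,0]],[0.35,[0,-0.003,0],[0,0,0]],[0.35,[0,-0.003,0],[0,0,0]]]'; python3 - <<'E'
from arc import *
d,T=wrist();
TT=tool();print(TT[:3,3],np.arctan2(TT[1,0],TT[0,0]))
for u in (250,555): print(ray(d,(u/1.42857,354/1.42857),56,T))
d=viewer.get_image("top");a=d["img"][:,:,::-1]; cv2.imwrite("pics/topc2.png",cv2.resize(a[110:270,150:350],(800,640),interpolation=cv2.INTER_CUBIC)[:600])
E
```

```text
clock: 10.05
tcp_pos: [610.8, -26.3, 50.5]
tcp_rot: [0.999, 0.04, -0.0, 0.003]
contact_force: [-1.6, -15.6, 0.7]
width: 0.65
[610.80223097 -26.29421576  50.53761108] 0.07978144545968163
[551.35314484 -20.38252105  56.        ]
[671.12708996 -10.75523452  56.        ]
```

View pics/topc2.png

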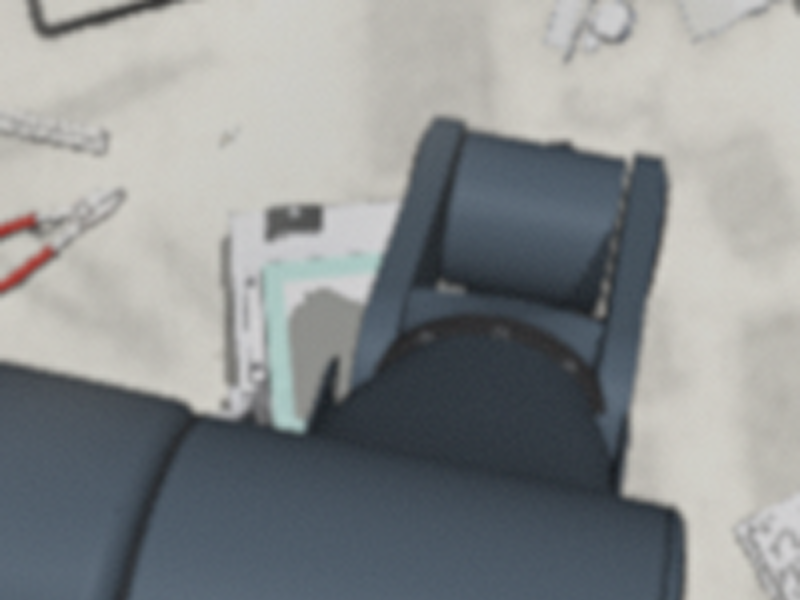

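```bash
python3 -m pendant '[[0.35,[0,0.0,0],[0,0,0]],[0.35,[0,0.02,0],[0,0,0]],[0.35,[0,0.02,-0.05],[0,0,0]],[0.35,[0,0.02,-0.1],[0,0,0]],[0.2,[-0.02,0.02,-0.12],[0,0,8]]]'; python3 - <<'E'
from arc import *
for p in ((514.5,42,170),): print(delta(p,np.radians(-85.5)))
E
```

```text
clock: 10.78
tcp_pos: [594.7, -43.6, 173.4]
tcp_rot: [0.999, -0.033, 0.003, -0.0]
contact_force: [-0.4, -0.1, -0.6]
width: 0.702
[array([-0.0856, -0.0802,  0.0029]), array([-0.27, -0.27, 81.77])]
```

```bash
python3 -m pendant '[[0.1,[-0.015,-0.01,0],[0,0,10.5]],[0,[-0.03,-0.02,0],[0,0,21]],[0,[-0.045,-0.035,0],[0,0,31.5]],[0,[-0.06,-0.05,0],[0,0,42]],[0,[-0.075,-0.065,0],[0,0,52.5]]]'; python3 - <<'E'
from arc import *
for p in ((514.5,42,170),): print(delta(p,np.radians(-85.5)))
E
```

```text
clock: 11.4
tcp_pos: [520.2, 27.0, 170.2]
tcp_rot: [0.881, -0.472, -0.001, -0.0]
contact_force: [0.1, -0.7, -0.4]
width: 0.997
[array([-0.0157, -0.0035,  0.0002]), array([ 0.06,  0.12, 29.11])]
```

```bash
python3 -m pendant '[[0,[-0.005,-0.001,0],[0,0,9.7]],[0,[-0.01,-0.002,0],[0,0,19.4]],[0,[-0.0157,-0.0035,0],[0,0,29.1]],[0,[-0.0157,-0.0035,0],[0,0,29.1]]]'; python3 - <<'E'
from ov import *
for p in ((514.5,42,50),): print(delta(p,np.radians(-85.5)))
d,T=wrist();overlay(d["img"],d,T,(633.2,67.5),.078,(604.9,64.2,.08),crop=(0,0,560,420))
E
```

```text
clock: 11.9
tcp_pos: [514.7, 41.6, 170.2]
tcp_rot: [0.737, -0.675, -0.001, 0.0]
contact_force: [-0.4, -0.8, -0.1]
width: 1.0
[array([-0.0002,  0.    ,  0.1202]), array([0.09, 0.08, 0.53])]
```

View pics/ov.png

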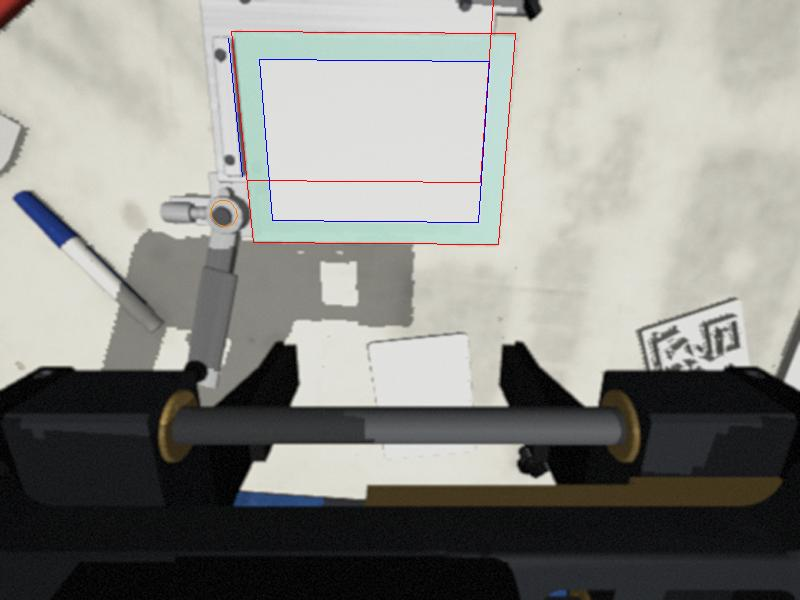

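```bash
python3 -m pendant '[[0,[0,0,0.05],[0,0,0]],[0,[0,0,0.1],[0,0,0.3]],[0,[0,0,0.12],[0,0,0.3]],[0,[0,-0.01,0.12],[0,0,0.3]],[0,[0,-0.016,0.12],[0,0,0.3]]]';python3 -m pendant '[[0,[0,-0.006,0],[0,0,0]],[0,[0,-0.01,0],[0,0,0]],[0,[0,-0.014,0],[0,0,0]],[0,[0,-0.014,0],[0,0,0]]]'; python3 - <<'E'
from ov import *
d,T=wrist();cv2.imwrite("pics/w8.png",cv2.resize(d["img"][:,:,::-1],(800,600),interpolation=cv2.INTER_CUBIC))
TT=tool();print(TT[:3,3],np.degrees(np.arctan2(TT[1,0],TT[0,0])))
E
```

```text
clock: 12.58
tcp_pos: [533.6, 42.1, 51.3]
tcp_rot: [0.735, -0.678, 0.001, -0.001]
contact_force: [0.5, -0.5, 0.8]
width: 0.997
clock: 13.08
tcp_pos: [546.1, 43.6, 50.9]
tcp_rot: [0.735, -0.678, 0.001, -0.001]
contact_force: [-1.3, -0.6, 0.8]
width: 0.996
[546.05215764  43.64890655  50.78045531] -85.39888198117914
```

View pics/w8.png

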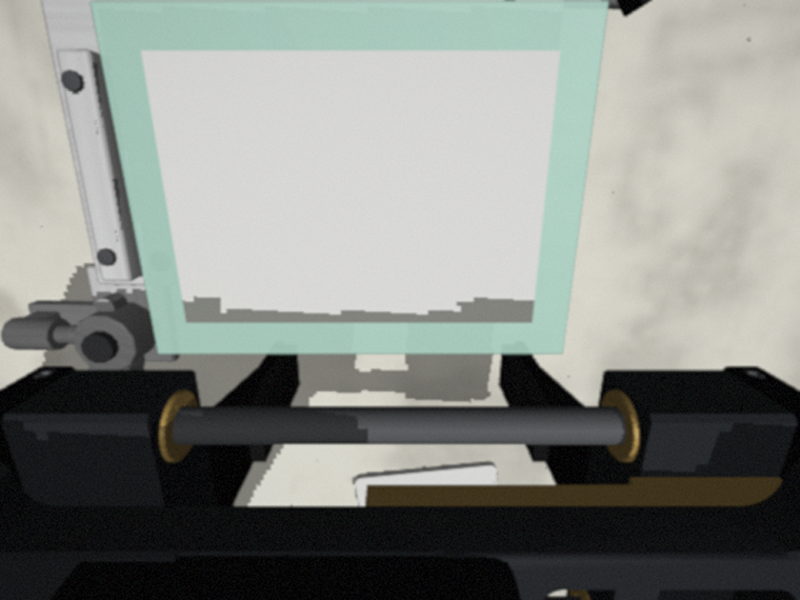

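```bash
python3 -m pendant '[[0,[0,-0.003,0],[0,0,0]],[0,[0,-0.006,0],[0,0,0]],[0,[0,-0.009,0],[0,0,0]],[0,[0,-0.012,0],[0,0,0]],[0,[0,-0.012,0],[0,0,0]]]'; python3 - <<'E'
from ov import *
d,T=wrist();cv2.imwrite("pics/w9.png",cv2.resize(d["img"][:,:,::-1],(800,600),interpolation=cv2.INTER_CUBIC))
TT=tool();print(TT[:3,3],np.degrees(np.arctan2(TT[1,0],TT[0,0])))
E
```

```text
clock: 13.75
tcp_pos: [558.4, 44.5, 50.6]
tcp_rot: [0.735, -0.678, 0.001, -0.001]
contact_force: [-0.6, 0.3, 0.1]
width: 0.998
[558.38775783  44.46567057  50.58239544] -85.42340216574277
```

View pics/w9.png

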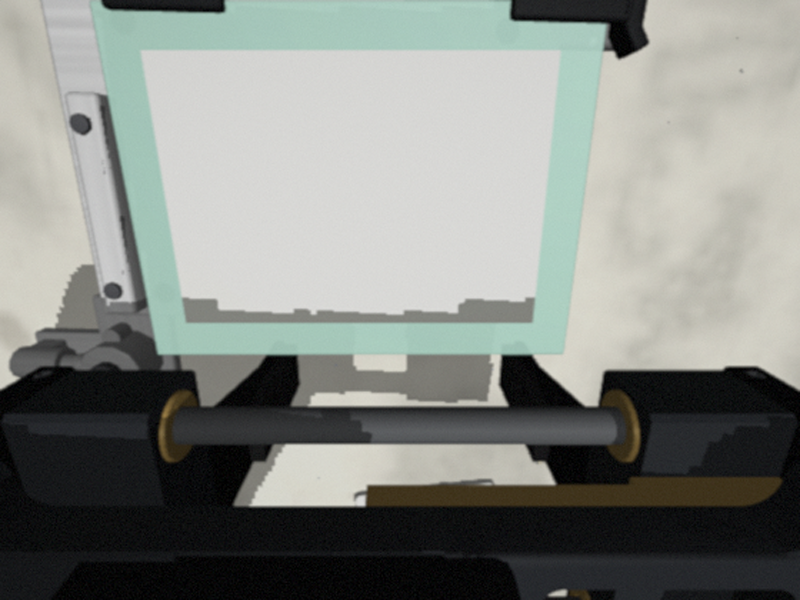

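```bash
python3 -m pendant '[[0,[0,-0.002,0],[0,0,0]],[0,[0,-0.004,0],[0,0,0]],[0,[0,-0.004,0],[0,0,0]]]';  python3 -m pendant '[[0,[0,-0.002,0],[0,0,0]],[0,[0,-0.003,0],[0,0,0]],[0,[0,-0.003,0],[0,0,0]]]'; python3 - <<'E'
from ov import *
d,T=wrist();cv2.imwrite("pics/w10.png",cv2.resize(d["img"][:,:,::-1],(800,600),interpolation=cv2.INTER_CUBIC))
TT=tool();print(TT[:3,3],np.degrees(np.arctan2(TT[1,0],TT[0,0])))
E
```

```text
clock: 14.18
tcp_pos: [559.0, 44.8, 50.4]
tcp_rot: [0.735, -0.678, -0.002, 0.002]
contact_force: [-6.9, -1.5, 2.9]
width: 0.998
clock: 14.55
tcp_pos: [559.1, 45.0, 50.2]
tcp_rot: [0.735, -0.678, -0.004, 0.004]
contact_force: [-10.2, -1.5, 7.7]
width: 1.0
[559.09851708  44.9585041   50.26092886] -85.4190838761783
```

View pics/w10.png

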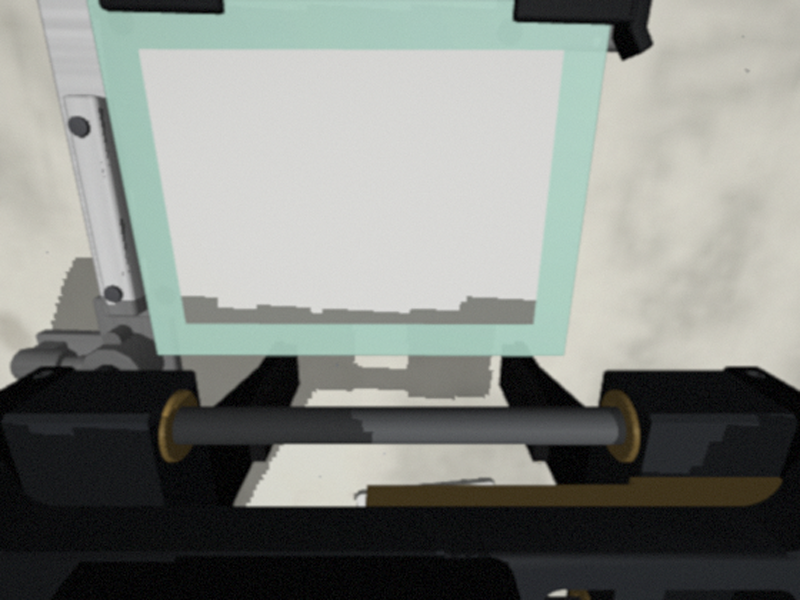

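```bash
python3 - <<'E'
from ov import *
d,T=wrist();im=d["img"][:,:,::-1]
a=cv2.resize(im[0:60,50:250],(800,240),interpolation=cv2.INTER_CUBIC);b=cv2.resize(im[0:60,300:500],(800,240),interpolation=cv2.INTER_CUBIC)
cv2.imwrite("pics/w11.png",np.vstack([a,b]))
E
```

```text
(no output)
```

View pics/w11.png

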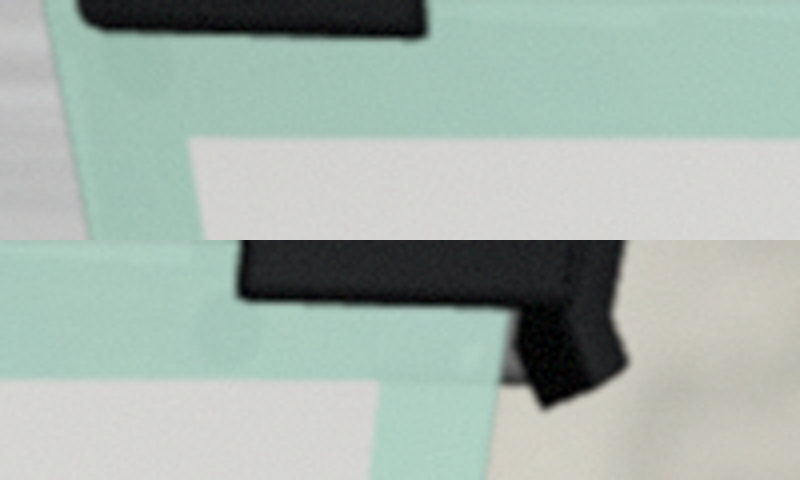

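The lip edges in w11 run down to the right, from (100, 28) to (520, 65). The film edge stays level at about row 137, so the plate is about 0.024 rad anticlockwise of the bed and its rear-right corner is already on the stop. I'll turn the pusher about 1.4° clockwise.

```bash
python3 -m pendant '[[0,[0,0.003,0],[0,0,0]],[0,[0,0.003,0],[0,0,0.7]],[0,[0,0.002,0],[0,0,1.4]],[0,[0,0.001,0],[0,0,1.4]],[0,[0,0.000,0],[0,0,1.4]]]';  python3 - <<'E'
from ov import *
d,T=wrist();im=d["img"][:,:,::-1]
TT=tool();print(TT[:3,3],np.degrees(np.arctan2(TT[1,0],TT[0,0])))
a=cv2.resize(im[0:60,50:250],(800,240),interpolation=cv2.INTER_CUBIC);b=cv2.resize(im[0:60,300:500],(800,240),interpolation=cv2.INTER_CUBIC)
cv2.imwrite("pics/w12.png",np.vstack([a,b]))
E
```

```text
clock: 15.28
tcp_pos: [560.2, 45.7, 50.1]
tcp_rot: [0.727, -0.687, -0.004, 0.003]
contact_force: [-9.1, 0.6, 7.9]
width: 1.001
[560.23582268  45.7531039   50.15275291] -86.78029050273754
```

View pics/w12.png

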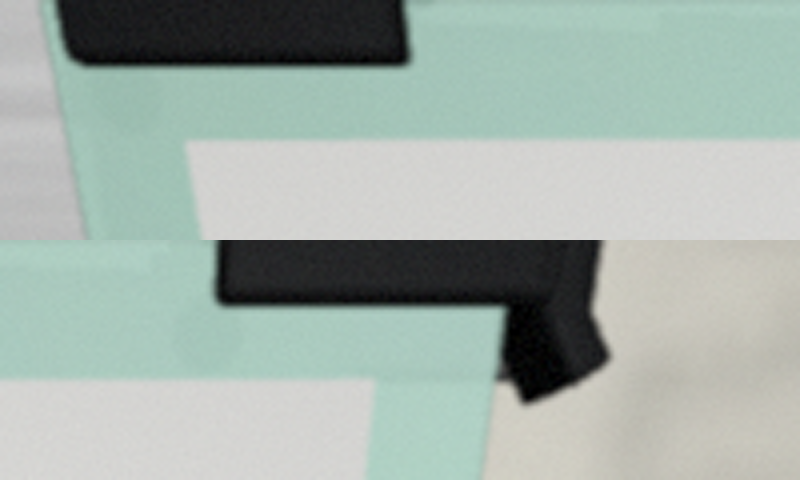

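```bash
python3 -m pendant '[[0,[0,0.01,0],[0,0,1.4]],[0,[0,0.03,0],[0,0,0]],[0,[0,0.03,-0.05],[0,0,0]],[0,[0,0.03,-0.1],[0,0,0]],[0,[0,0.03,-0.12],[0,0,0]]]'; python3 - <<'E'
from ov import *
b=bedpts((630.8,66),.056,[[-18,-118,170],[-18,-118,50]]);print(b)
print(delta(b[0],.056))
d,T=wrist();overlay(d["img"],d,T,(630.8,66),.056,(630.8,66,.056),crop=(0,0,560,420))
E
```

```text
clock: 15.95
tcp_pos: [538.2, 42.8, 174.1]
tcp_rot: [0.726, -0.688, 0.004, -0.003]
contact_force: [0.2, 0.0, 0.4]
width: 1.004
[[619.43276339 -52.82249758 170.        ]
 [619.43276339 -52.82249758  50.        ]]
[array([ 0.1   , -0.0758,  0.0051]), array([ -0.39,  -0.56, -90.07])]
```

View pics/ov.png

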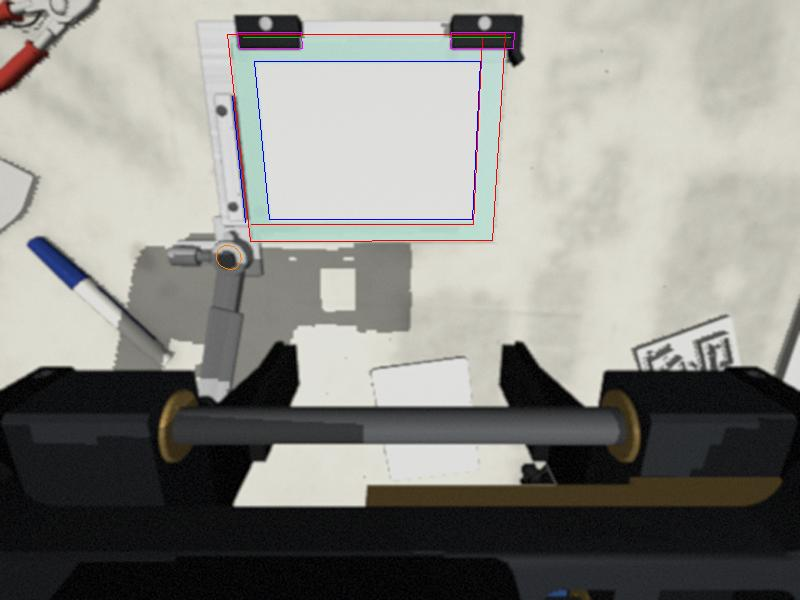

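```bash
python3 - <<'E'
from ov import *
d,T=wrist();overlay(d["img"],d,T,(630.8,66),.056,(630.8,66,.056),crop=(130,0,380,185))
im=cv2.resize(d["img"][0:185,130:380,::-1],None,fx=3.2,fy=3.2,interpolation=cv2.INTER_CUBIC);cv2.imwrite("pics/w13.png",im)
E
```

```text
(no output)
```

View pics/ov.png

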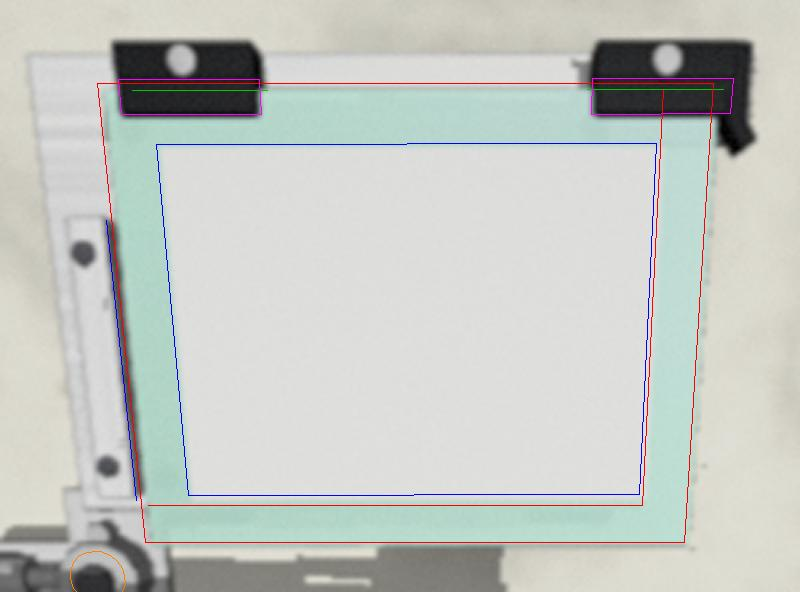

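View pics/w13.png

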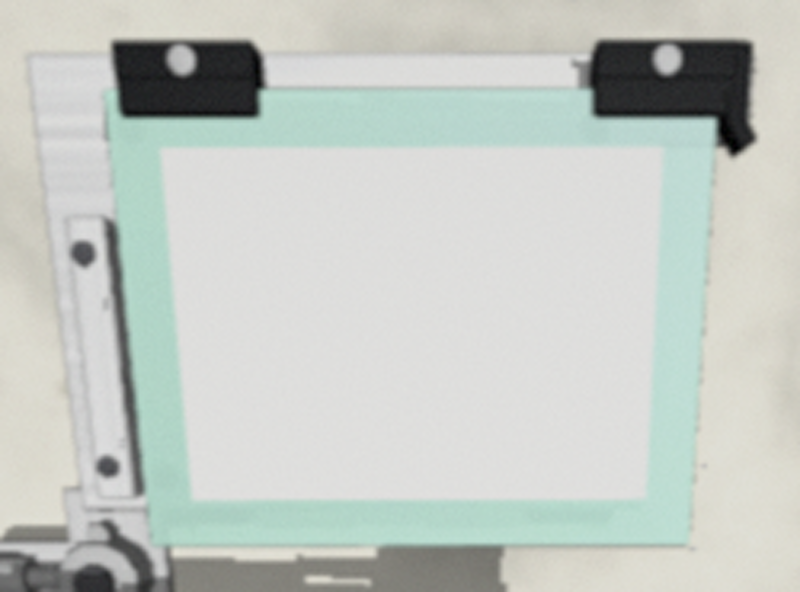

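```bash
python3 -m pendant '[[0.2,[0.02,-0.01,0],[0,0,-10.5]],[0.35,[0.04,-0.02,0],[0,0,-21]],[0.35,[0.06,-0.035,0],[0,0,-31.5]],[0.35,[0.075,-0.05,0],[0,0,-42]],[0.35,[0.09,-0.06,0],[0,0,-52.5]]]'; python3 - <<'E'
from ov import *
b=bedpts((630.8,66),.056,[[-18,-120,170]])
print(delta(b[0],.056))
E
```

```text
clock: 16.68
tcp_pos: [600.4, -44.0, 169.0]
tcp_rot: [0.956, -0.292, 0.0, -0.0]
contact_force: [-0.4, 0.0, -0.1]
width: 0.656
[array([ 0.0219, -0.0017, -0.001 ]), array([-1.000e-02, -4.000e-02, -3.722e+01])]
```

```bash
python3 -m pendant '[[0.35,[0.006,0,0],[0,0,-9.3]],[0.35,[0.012,0,0],[0,0,-18.6]],[0.35,[0.018,-0.001,0],[0,0,-28]],[0.35,[0.022,-0.0017,0],[0,0,-37.2]],[0.35,[0.022,-0.0017,0],[0,0,-37.2]]]'; python3 - <<'E'
from ov import *
b=bedpts((630.8,66),.056,[[-18,-116,50]])
print(delta(b[0],.056))
E
```

```text
clock: 17.3
tcp_pos: [618.8, -54.4, 169.1]
tcp_rot: [1.0, 0.024, -0.0, -0.0]
contact_force: [-0.6, -0.7, 0.2]
width: 0.647
[array([ 0.0007, -0.0036,  0.1191]), array([-0.01,  0.01, -0.47])]
```

```bash
python3 -m pendant '[[0.35,[0,0,0.05],[0,0,-0.5]],[0.35,[0,0,0.1],[0,0,-0.5]],[0.35,[0,0,0.119],[0,0,-0.5]],[0.35,[0,-0.01,0.119],[0,0,-0.5]],[0.35,[0,-0.02,0.119],[0,0,-0.5]]]'; python3 -m pendant '[[0.35,[0,-0.003,0],[0,0,0]],[0.35,[0,-0.006,0],[0,0,0]],[0.35,[0,-0.009,0],[0,0,0]],[0.35,[0,-0.009,0],[0,0,0]]]'; python3 - <<'E'
from ov import *
d,T=wrist();cv2.imwrite("pics/w14.png",cv2.resize(d["img"][:,:,::-1],(800,600),interpolation=cv2.INTER_CUBIC))
TT=tool();q=TT[:2,3]-[630.8,66];c,s=np.cos(.056),np.sin(.056);print(TT[:3,3],q[0]*c+q[1]*s,q[1]*c-q[0]*s,np.arctan2(TT[1,0],TT[0,0]))
E
```

```text
clock: 17.92
tcp_pos: [618.8, -33.7, 53.0]
tcp_rot: [1.0, 0.029, 0.002, 0.0]
contact_force: [0.5, -0.3, -0.1]
width: 0.652
clock: 18.42
tcp_pos: [617.6, -25.6, 52.2]
tcp_rot: [1.0, 0.029, 0.001, 0.0]
contact_force: [-0.2, -1.2, 1.0]
width: 0.652
[617.51985916 -25.62073648  51.98497842] -18.387403002801726 -90.73381345815675 0.05873752654978703
```

View pics/w14.png

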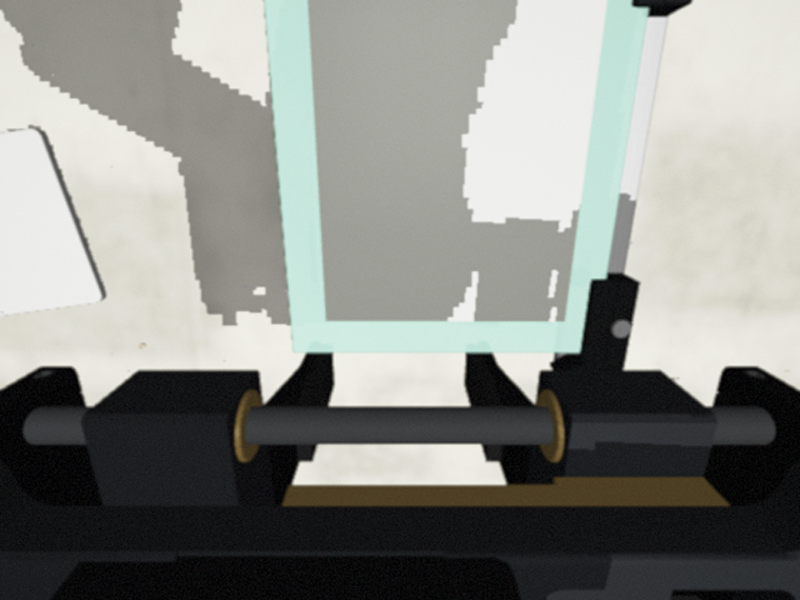

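```bash
python3 -m pendant '[[0.35,[0,-0.002,0],[0,0,0]],[0.35,[0,-0.004,0],[0,0,0]],[0.35,[0,-0.004,0],[0,0,0]]]'; python3 -m pendant '[[0.35,[0,-0.002,0],[0,0,0]],[0.35,[0,-0.002,0],[0,0,0]]]'; python3 - <<'E'
from ov import *
TT=tool();q=TT[:2,3]-[630.8,66];c,s=np.cos(.056),np.sin(.056);print(TT[:3,3],q[0]*c+q[1]*s,q[1]*c-q[0]*s,np.arctan2(TT[1,0],TT[0,0]))
E
```

```text
clock: 18.85
tcp_pos: [617.5, -25.2, 52.0]
tcp_rot: [1.0, 0.03, 0.001, 0.003]
contact_force: [-0.5, -11.4, 2.8]
width: 0.646
clock: 19.1
tcp_pos: [617.6, -25.0, 52.0]
tcp_rot: [1.0, 0.031, 0.001, 0.004]
contact_force: [-1.3, -17.3, 2.2]
width: 0.65
[617.5772113  -25.02132872  52.01326424] -18.29659147416041 -90.13855536285314 0.061017732512853175
```

```bash
python3 -m pendant '[[0.35,[0,0.006,0],[0,0,0]],[0.35,[0,0.025,0],[0,0,0]],[0.35,[0,0.025,-0.05],[0,0,0]],[0.35,[0,0.025,-0.1],[0,0,0]],[0.35,[0,0.025,-0.12],[0,0,0]]]'; python3 - <<'E'
from ov import *
print(delta((449,178.5,175),np.radians(-101.9)))
E
```

```text
clock: 19.73
tcp_pos: [619.5, -44.9, 174.6]
tcp_rot: [1.0, 0.03, 0.002, 0.0]
contact_force: [1.2, -0.8, -0.6]
width: 0.651
[array([-0.157 , -0.2331, -0.0014]), array([ -0.21,  -0.23, 105.28])]
```

```bash
python3 -m pendant '[[0.35,[-0.02,-0.02,0],[0,0,10.5]],[0.35,[-0.04,-0.045,0],[0,0,21]],[0.35,[-0.06,-0.07,0],[0,0,31.5]],[0.35,[-0.08,-0.095,0],[0,0,42]],[0.35,[-0.1,-0.12,0],[0,0,52.5]]]'; python3 - <<'E'
from ov import *
print(delta((449,178.5,170),np.radians(-101.9)))
E
```

```text
clock: 20.35
tcp_pos: [510.1, 70.2, 171.3]
tcp_rot: [0.908, -0.418, -0.001, -0.0]
contact_force: [-0.2, -0.1, -0.3]
width: 0.652
[array([-0.122 , -0.0239,  0.0015]), array([4.000e-02, 5.000e-02, 5.243e+01])]
```

```bash
python3 -m pendant '[[0.35,[-0.025,-0.005,0],[0,0,10.5]],[0.35,[-0.05,-0.01,0],[0,0,21]],[0.35,[-0.075,-0.015,0],[0,0,31.5]],[0.35,[-0.1,-0.02,0],[0,0,42]],[0.35,[-0.122,-0.0239,0],[0,0,52.4]]]'; python3 -m pendant '[[0.35,[0,0,0],[0,0,0]]]'; python3 - <<'E'
from ov import *
print(delta((449,178.5,83),np.radians(-101.9)))
d,T=wrist();overlay(d["img"],d,T,(630.8,66),.056,(630.8,66,.056),crop=(0,0,560,420))
E
```

```text
clock: 20.98
tcp_pos: [448.6, 178.1, 171.4]
tcp_rot: [-0.63, 0.776, 0.0, -0.0]
contact_force: [0.3, -0.4, -0.4]
width: 0.649
clock: 21.1
tcp_pos: [448.2, 178.2, 171.3]
tcp_rot: [-0.634, 0.773, 0.001, -0.001]
contact_force: [-0.2, 1.1, 0.3]
width: 0.649
[array([-0.0005, -0.0008,  0.0883]), array([ 0.09, -0.01,  0.65])]
```

View pics/ov.png

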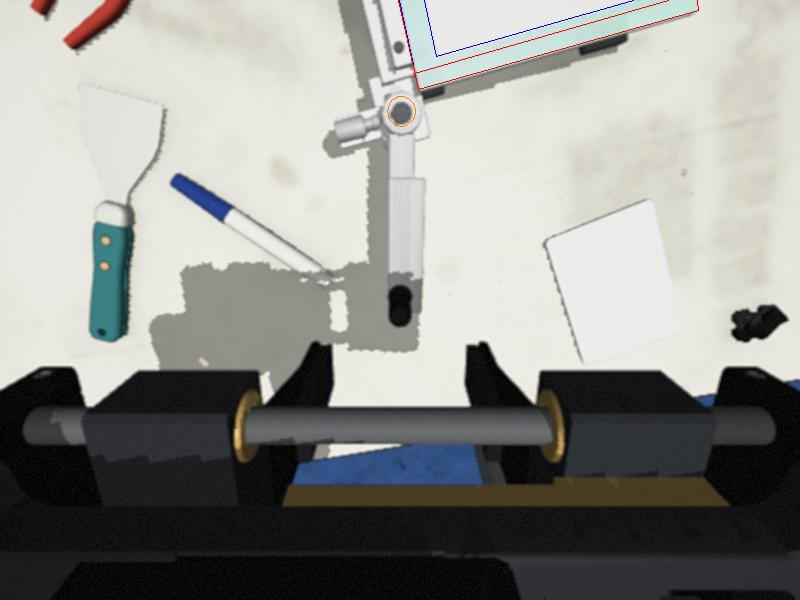

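```bash
python3 -m pendant '[[0.35,[0,0,0.05],[0,0,0.6]],[0.4,[0,0,0.088],[0,0,0.6]],[0.95,[0,0,0.088],[0,0,0.6]],[0.95,[0,0,0.088],[0,0,0.6]],[0.95,[0,0,0.088],[0,0,0.6]]]' 20; python3 -m pendant '[[0.95,[0,0,0],[0,0,0]],[0.95,[0,0,0],[0,0,0]],[0.95,[0,0,0],[0,0,0]]]' 20; python3 - <<'E'
from arc import *
arc((556.2,155),50,5)
E
```

```text
clock: 21.78
tcp_pos: [450.8, 177.5, 85.1]
tcp_rot: [-0.629, 0.778, -0.001, 0.001]
contact_force: [-0.2, 0.5, 0.4]
width: 0.344
clock: 22.15
tcp_pos: [449.8, 177.4, 84.3]
tcp_rot: [-0.629, 0.778, -0.001, 0.0]
contact_force: [-0.1, -2.0, 6.5]
width: 0.154
radius 108.73944158857441 ang 168.09942406295733 toolx yaw -102.07201491341237
[ 0.0189 -0.0017  0.    ] -10.0
[ 0.0372 -0.0067  0.    ] -20.0
[ 0.0543 -0.0147  0.    ] -30.0
[ 0.0698 -0.0256  0.    ] -40.0
[ 0.0832 -0.0391  0.0001] -50.0
```

```bash
python3 -m pendant '[[0.95,[0.0189,-0.0017,0],[0,0,-10]],[0.95,[0.0372,-0.0067,0],[0,0,-20]],[0.95,[0.0543,-0.0147,0],[0,0,-30]],[0.95,[0.0698,-0.0256,0],[0,0,-40]],[0.95,[0.0832,-0.0391,0],[0,0,-50]]]' 20;  python3 - <<'E'
from arc import *
arc((556.2,155),50,5)
E
```

```text
clock: 22.78
tcp_pos: [471.0, 88.0, 84.4]
tcp_rot: [0.899, -0.437, 0.001, -0.001]
contact_force: [1.3, 4.0, 4.5]
width: 0.156
radius 108.336786402044 ang -141.82473992678555 toolx yaw -51.82547394147011
[ 0.0188 -0.0016  0.    ] -10.0
[ 0.0371 -0.0065  0.    ] -20.0
[ 0.0542 -0.0145  0.0001] -30.0
[ 0.0696 -0.0253  0.0001] -40.0
[ 0.083  -0.0387  0.0001] -50.0
```

```bash
python3 -m pendant '[[0.95,[0.0188,-0.0016,0],[0,0,-10]],[0.95,[0.0371,-0.0065,0],[0,0,-20]],[0.95,[0.0542,-0.0145,0],[0,0,-30]],[0.95,[0.0696,-0.0253,0],[0,0,-40]],[0.95,[0.083,-0.0387,0],[0,0,-50]]]' 30;  python3 - <<'E'
from arc import *
arc((556.2,155),5,1)
s=read_state();print(s["contact_force"],s["tcp_pos"])
d,T=wrist();cv2.imwrite("pics/w15.png",cv2.resize(d["img"][:,:,::-1],(800,600),interpolation=cv2.INTER_CUBIC))
E
```

```text
clock: 23.4
tcp_pos: [552.6, 47.2, 84.4]
tcp_rot: [1.0, -0.016, 0.001, -0.001]
contact_force: [2.0, 7.7, 4.0]
width: 0.15
radius 107.8528931083526 ang -91.93025131425229 toolx yaw -1.8592196533842562
[ 0.0094 -0.0004  0.    ] -5.0
[1.98499611 7.71171294 3.95285646] [552.56720518  47.20830573  84.35980286]
```

View pics/w15.png

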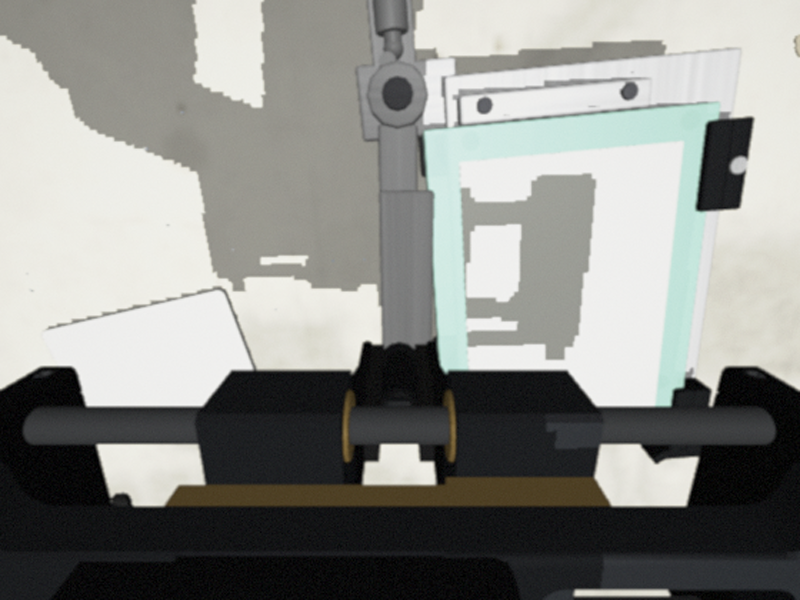

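```bash
python3 -m pendant '[[0.95,[0.006,0.001,0],[0,0,-3]],[0.95,[0.0105,0.001,0],[0,0,-5]],[0.95,[0.0125,0.001,0],[0,0,-5.5]],[0.95,[0.0125,0.001,0],[0,0,-5.5]],[0.95,[0.0125,0.001,0],[0,0,-5.5]]]' 30;  python3 - <<'E'
from arc import *
arc((556.2,155),5,1)
s=read_state();print(s["contact_force"],s["tcp_pos"])
d,T=wrist();cv2.imwrite("pics/w16.png",cv2.resize(d["img"][:,:,::-1],(800,600),interpolation=cv2.INTER_CUBIC))
E
```

```text
clock: 24.08
tcp_pos: [561.7, 47.4, 84.2]
tcp_rot: [1.0, 0.029, -0.002, -0.002]
contact_force: [-4.5, 8.0, 8.2]
width: 0.149
radius 107.75893419618187 ang -87.06960385019345 toolx yaw 3.318449725429664
[ 0.0094 -0.0003 -0.    ] -5.0
[-4.45218125  8.00877752  8.15730436] [561.70893482  47.38197393  84.20599099]
```

View pics/w16.png

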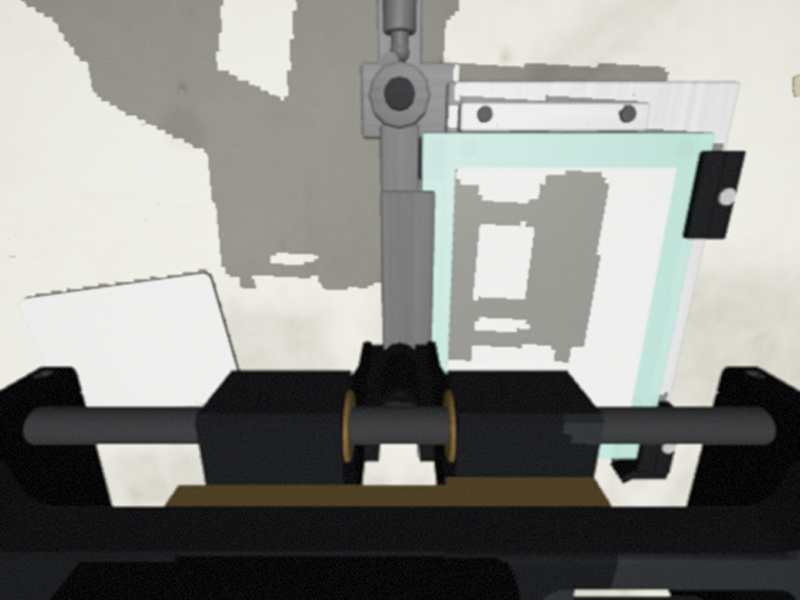

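```bash
python3 -m pendant '[[0.95,[0.002,0,0],[0,0,0]],[0.95,[0.004,0,0],[0,0,0]],[0.95,[0.004,0,0],[0,0,0]]]' 30;  python3 -m pendant '[[0.9,[0.001,0,0],[0,0,0]],[0.7,[0,0,0],[0,0,0]],[0.6,[-0.003,0,0],[0,0,0]],[0.6,[-0.003,0,0],[0,0,0]],[0.6,[-0.003,0,-0.04],[0,0,0]]]'; python3 -m pendant '[[0.6,[0,0,-0.06],[0,0,0]],[0.6,[0,0,-0.08],[0,0,0]]]'; python3 - <<'E'
from ov import *
d,T=wrist();overlay(d["img"],d,T,(630.8,66),.056,(630.8,66,.056),crop=(0,0,560,420))
E
```

```text
clock: 24.5
tcp_pos: [561.9, 47.4, 84.0]
tcp_rot: [1.0, 0.029, -0.006, -0.002]
contact_force: [-10.3, 4.4, 14.0]
width: 0.149
clock: 25.12
tcp_pos: [563.3, 44.8, 121.3]
tcp_rot: [1.0, 0.029, -0.003, -0.0]
contact_force: [0.4, -0.3, -0.6]
width: 0.391
clock: 25.38
tcp_pos: [567.8, 44.5, 207.3]
tcp_rot: [1.0, 0.029, 0.004, 0.001]
contact_force: [0.6, 0.1, -1.2]
width: 0.397
```

View pics/ov.png

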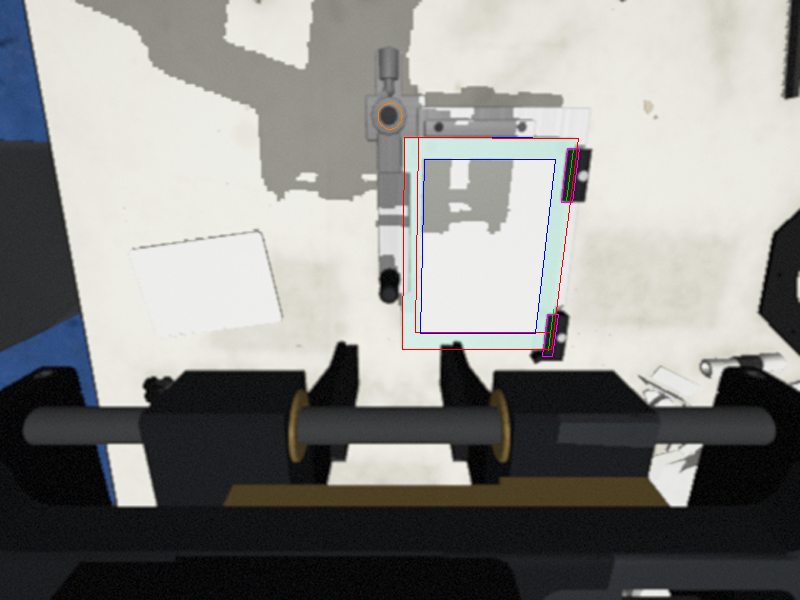

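```bash
python3 -m pendant '[[0.6,[-0.02,0,-0.02],[0,0,0]],[0.6,[-0.02,0,-0.02],[0,0,0]]]'; python3 - <<'E'
from ov import *
d,T=wrist()
o=(630.8,66);y=.056
im=cv2.resize(d["img"][30:270,230:430,::-1],None,fx=2.5,fy=2.5,interpolation=cv2.INTER_CUBIC)
im2=im.copy()
def line(P,col):
    cv2.polylines(im2,[((proj(d,bedpts(o,y,P),T)-[230,30])*2.5).round().astype(np.int32)],False,col,1)
line(rect(-60,60,-80,80,56),(0,0,255));line(rect(-46,46,-66,66,56),(255,0,0));line([[-69.5,93,62],[-69.5,-31,62]],(0,128,255))
a=np.linspace(0,6.3,30);line(np.stack([-69.5+7*np.cos(a),-19+7*np.sin(a),102+0*a],1),(0,255,0))
cv2.imwrite("pics/fin.png",np.hstack([im,im2])[:,:1000].copy() if 0 else cv2.resize(np.hstack([im,im2]),(800,480)))
E
```

```text
clock: 25.68
tcp_pos: [545.0, 43.6, 224.0]
tcp_rot: [1.0, 0.029, 0.001, 0.0]
contact_force: [0.9, 0.3, 0.5]
width: 0.401
```

View pics/fin.png

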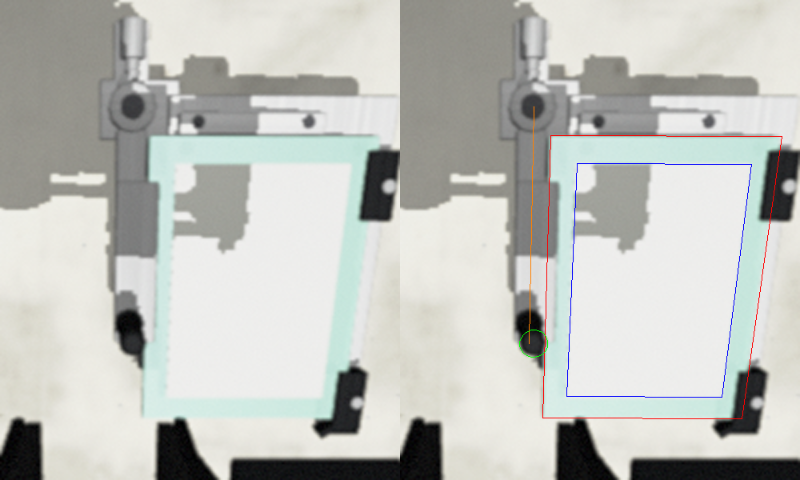

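```bash
python3 - <<'E'
from bench import *
print(manip.sign_off(), read_state()["clock"])
E
```

```text
the job is handed in; nothing more can be done
the job is handed in; nothing more can be done
```

The job is handed in at about 26 s. No verdict came back, so this rests on my own checks.

**What I did:**
- **Open the bar:** I pinched the post and swung it to its open stop. The reaction there was about 10 N, against 1.5 N of normal drag.
- **Seat the plate:** I pushed the plate by its right edge to the fence, then by its front edge under the clips. I finished with one more push against the fence, where the reaction rose to 17 N.
- **Close the bar:** I swung it shut to its end stop, where the last 4 mm of commanded push moved the tool only 0.2 mm. Then I let go and lifted clear.

**Last checks:**
- **Plate:** The last wrist picture puts the plate and film within about 1 to 1.5 mm of the modelled seat.
- **Bar:** The bar and post are within about 1 mm of the closed position. I could not read the joint angle directly; the picture and the hard stop are what I judged it by.
- **Contacts:** The fingers never went over the film lower than about 10 mm above it, and the bystanders were never approached. I did not measure the bystanders again at the end.

**What disagreed:** My first estimate of the bed's angle was wrong (0.075 to 0.08 rad against about 0.056). The first push therefore left the plate about 0.024 rad out of square, with its rear-right corner on the stop. I saw this in the clip picture and corrected it before closing the bar. Just before the last side push, the plate was still about 1.5 mm off the fence.

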